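# Find the socket that fits the clamp nut

### The arm

A 6-joint arm with a two-finger parallel gripper is mounted at the origin on the work surface. World frame = base frame: x ahead of the robot, y to its left, z up, the work surface at z = 0. Lengths are in m, angles in rad, forces in N, time in s.
With the tool pointing down it reaches from about 0.275 to 0.775 m from the base axis. Payload 14.6 kg.
Tool frame: the origin (TCP) lies on the centre line of the jaws, within the pads' length; the fingertips stand 17 mm ahead of it and the grasp point (between the pads) lies 2 mm behind it (tip_extent is the distance from the TCP to the fingertips, in m); x points along the fingers, z is the direction in which the jaws open and shut, and the axes are right-handed (so a half turn about x gives the same grasp; the last joint's range is limited). The gripper opens to 85 mm and grips with 20 to 120 N. Pads are 22 mm wide; open, the fingers measure 114 mm over their backs; the gripper's body (76 mm by 85 mm) begins 54 mm behind the grasp point. The pads swing forward as they close: fully open they stand 13 mm farther back than shut.
Start: joints at [0.994, 0.263, -0.048, 1.259, 0, 1.415], TCP at [0.215, 0.479, 0.248] pointing down, gripper open.
Joint ranges: [-2.65, 2.65], [-0.89, 1.7], [-1.18, 1.37], [-2.13, 2.11], [-1.35, 1.29], [-3.14, 3.14]. Speed limits (rad/s): [1.89, 1.89, 2.57, 2.79, 3.14, 3.14].

### API

Orientations are given as a unit quaternion [w, x, y, z].
In Python, from station import get_obs, get_image, job_done, tip_extent gives the robot as it stands. The module is installed in compiled form; this text tells all that it offers.
- The arm moves only by the tool step_arm, never from a script. Its argument "steps" is a list of rows, each a list of 4 numbers: the shift along the tool's x, y, z in m, then the turn about the tool's x in degrees. A call has 1 to 5 rows; each row shifts and turns the commanded pose from where the row before left it, along the tool's axes as they then stand; what a row does not reach is not made up. A row lasts 1/12 s, in which the tool goes at most 41.7 mm and 7.16 degrees, less where a joint would pass 70% of its speed; a pose out of reach is approached as far as the arm can. A call is refused whole if a number of a shift passes 0.0417 or a number of a turn 7.16, either way. A call with a gripper value outside its range is refused whole. "fingers" is the opening, from 0 (shut) to 1 (fully open), set as the call begins (left out, the last holds). The fingers move at their own pace and stop on an object; the grip force is fixed at half the most. Time passes only in rows, so rows that do not move let the fingers close. It gives the time, the measured TCP pose, the force and the opening at its end, in the units of the state.
- get_obs(): the state, without advancing time (a new reading comes with each control period).
- get_image(name): name is "scene" or "top" or "wrist"; returns a dict with "frame" (384x512x3 uint8, blue, green, red), "z_map" (384x512 float32, m along the optical axis (not along the pixel's ray), 0 where there is no reading), "camera_matrix" (3x3 intrinsics, pixels), "dist_coeffs" ([k1, k2, p1, p2, k3] as OpenCV has them; the pictures are not rectified), "cam_to_world" (4x4, takes a point from camera to world coordinates); the wrist camera has in their place "hand_eye" (4x4, takes a point from camera to tool coordinates, whose origin is the TCP and whose axes are the tool frame's). Camera axes: x right, y down, z forward; pixel columns grow to the right and rows downward; lengths in m; the calibration is good to about 2 mm. A picture is of the moment at which its call begins: read the wrist's pose just before it.
- job_done(): hands the job in, once; it reports no verdict.
The state is a dict: "clock": time; "joints": joint angles; "joint_velocities": joint speeds; "effort": joint torques, N m; "tool_pos": TCP position; "ee_rot": TCP orientation; "ft_force": force on the tool from outside, world axes, zero at the start; "moment": the same for the moment, N m; "width": finger opening in m.
Only numpy, scipy, OpenCV 4.12 (cv2) and the standard library are available. Lean on these libraries where they do the work, as an engineer would, in place of code of your own. Each camera call takes 0.05 s, during which the arm holds its last target.

### The job

One of the three plain hex sockets standing on the tray fits the large hex nut on the clamp block, but they look alike from outside: with flats lined up, try them on the nut until one drops fully down over it to the washer. Stand any that do not fit back upright on the tray floor, never let a socket tip over, and leave the spanner and the small drive adapter on the bench between tray and block where they are. Finish while holding: the gripper stays closed on the right socket, fully seated on the nut and still.

Things in the scene. Friction and masses are not known exactly. Their poses are not given: they have to be found in the camera images.
- socket_a_center (a point): plain steel socket, hexagonal outside: 34 mm across flats, 60 mm tall, 0.2 to 0.4 kg, standing mouth down. The three look alike; one mouth takes the 24 mm nut with 1 mm to spare all round, two are too small; which is not told. Point: on the axis, half-way up (30 mm above the underside), z up. Flats, outside and in the 32 mm deep mouth, face along its x and every 60 degrees from it.
- socket_b_center (a point): plain steel socket, hexagonal outside: 34 mm across flats, 60 mm tall, 0.2 to 0.4 kg, standing mouth down. The three look alike; one mouth takes the 24 mm nut with 1 mm to spare all round, two are too small; which is not told. Point: on the axis, half-way up (30 mm above the underside), z up. Flats, outside and in the 32 mm deep mouth, face along its x and every 60 degrees from it.
- socket_c_center (a point): plain steel socket, hexagonal outside: 34 mm across flats, 60 mm tall, 0.2 to 0.4 kg, standing mouth down. The three look alike; one mouth takes the 24 mm nut with 1 mm to spare all round, two are too small; which is not told. Point: on the axis, half-way up (30 mm above the underside), z up. Flats, outside and in the 32 mm deep mouth, face along its x and every 60 degrees from it.
- nut_seat (a point): centre of the washer's top (46 mm wide, 45 mm above the bench), on the axis of the fixed dark hex nut that stands on it: 24 mm across flats, 16 mm tall, top 2.5 mm chamfered. z up; the nut's flats face along x and every 60 degrees. A seated socket's underside is at this point; one too small, or with flats not lined up, stops on the nut about 16 mm higher.
- clamp_block: grey clamp block that carries washer and nut, fixed to the bench: base plate 120 x 150 mm (x, y) and 12 mm thick with four low screws, on it a 62 x 80 mm riser up to 42 mm; origin under its centre, on the nut's axis
- tray_floor (a point): centre of the inner floor of the shallow grey plastic tray, 4 mm above the bench; tray 150 x 310 mm outside (its x, y), walls 4 mm thick, rim 14 mm above the bench, fixed. The sockets stand in a row along its y about 100 mm apart; a loose washer and a small nut (up to 8 mm high) lie along its +x side.
- spanner: open-ended spanner, 190 mm, lying on the bench between tray and block; a bystander
- drive_adapter: small stepped steel adapter, 22 mm wide, 34 mm tall, standing on the bench between tray and block; a bystander; origin under its centre
Mind the look-alikes: they are no part of the job. Leave any red look-alike of the part that bears socket_c_center alone.

How it is judged:
On the way:
1. a socket has been lifted clear of the tray, held in the fingers (((height (world z) of socket_a_center above 0.06 m and contact force between the fingers and socket_a above 3 N) or (height (world z) of socket_b_center above 0.06 m and contact force between the fingers and socket_b above 3 N) or (height (world z) of socket_c_center above 0.06 m and contact force between the fingers and socket_c above 3 N))), for 0.1 s.
At the end, for the whole second after the job is handed in: One socket (only the right one can) is fully down on the nut: centre point within 4 mm of the axis, 26 to 34 mm above the washer, upright to 0.08 rad, under 20 mm/s, gripped with over 3 N. The other two stand upright (0.1 rad) on the tray floor (((horizontal distance between socket_a_center and nut_seat below 0.004 m and z of socket_a_center in the frame of nut_seat between 0.026 and 0.034 m and angle between socket_a_center's own z axis and vertical below 0.08 rad and contact force between the fingers and socket_a above 3 N and linear speed of socket_a below 0.02 m/s and angle between each of socket_b_center, socket_c_center's own z axis and vertical below 0.1 rad and z of socket_b_center in the frame of tray_floor between 0.026 and 0.034 m and x of socket_b_center in the frame of tray_floor between -0.071 and 0.071 m and y of socket_b_center in the frame of tray_floor between -0.151 and 0.151 m and z of socket_c_center in the frame of tray_floor between 0.026 and 0.034 m and x of socket_c_center in the frame of tray_floor between -0.071 and 0.071 m and y of socket_c_center in the frame of tray_floor between -0.151 and 0.151 m) or (horizontal distance between socket_b_center and nut_seat below 0.004 m and z of socket_b_center in the frame of nut_seat between 0.026 and 0.034 m and angle between socket_b_center's own z axis and vertical below 0.08 rad and contact force between the fingers and socket_b above 3 N and linear speed of socket_b below 0.02 m/s and angle between each of socket_a_center, socket_c_center's own z axis and vertical below 0.1 rad and z of socket_a_center in the frame of tray_floor between 0.026 and 0.034 m and x of socket_a_center in the frame of tray_floor between -0.071 and 0.071 m and y of socket_a_center in the frame of tray_floor between -0.151 and 0.151 m and z of socket_c_center in the frame of tray_floor between 0.026 and 0.034 m and x of socket_c_center in the frame of tray_floor between -0.071 and 0.071 m and y of socket_c_center in the frame of tray_floor between -0.151 and 0.151 m) or (horizontal distance between socket_c_center and nut_seat below 0.004 m and z of socket_c_center in the frame of nut_seat between 0.026 and 0.034 m and angle between socket_c_center's own z axis and vertical below 0.08 rad and contact force between the fingers and socket_c above 3 N and linear speed of socket_c below 0.02 m/s and angle between each of socket_a_center, socket_b_center's own z axis and vertical below 0.1 rad and z of socket_a_center in the frame of tray_floor between 0.026 and 0.034 m and x of socket_a_center in the frame of tray_floor between -0.071 and 0.071 m and y of socket_a_center in the frame of tray_floor between -0.151 and 0.151 m and z of socket_b_center in the frame of tray_floor between 0.026 and 0.034 m and x of socket_b_center in the frame of tray_floor between -0.071 and 0.071 m and y of socket_b_center in the frame of tray_floor between -0.151 and 0.151 m))); the arm keeps its last pose, push and grip.
It fails at once if a socket is tipped over (more than 0.7 rad) (angle between any of socket_a_center, socket_b_center, socket_c_center's own z axis and vertical above 0.7 rad).
It fails at once if the spanner or the drive adapter is moved more than 30 mm (distance of any of spanner, drive_adapter from where it was at the start of the episode above 0.03 m).
It also fails if it takes over 72 s, if anything falls off the work surface, if the arm or the gripper's body presses on something with over 40 N, if the wrist force passes 120 N, or if a joint passes its speed limit or range.

## Working session

There is one attempt and no reset: what is moved stays moved. The work goes in short steps, Python scripts to look and compute and a tool call to move; the robot and the scene stay as the last step left them, time stands still between calls to the robot, and variables do not carry over. Pictures are saved under pics/ and viewed, and the job is handed in when it is done.

Besides the shell and the picture viewer there is one more tool, called after "Request:" as name([rows], argument=value, ...), one row to a line, values as JSON. step_arm: Moves the arm, as the interface text tells. Its arguments: {"type":"object","properties":{"steps":{"type":"array","items":{"type":"array","items":{"type":"number"}}},"fingers":{"type":"number"}},"required":["steps"]}

```bash
mkdir -p pics; ls; cat > h.py <<'E'
import numpy as np, cv2
from station import get_obs,get_image,job_done,tip_extent
def save(n,f):
    im=get_image(n); cv2.imwrite('pics/'+f+'.png',im['frame']); np.savez('pics/'+f+'.npz',**{k:np.array(v) for k,v in im.items()}); return im
E
python3 - <<'E'
from h import *
o=get_obs(); print(o)
for n in ['scene','top','wrist']:
    im=save(n,n+'0'); print(n,im['camera_matrix'],im['dist_coeffs'],im.get('cam_to_world',im.get('hand_eye')))
E
```

```text
pics
{'clock': 0.0, 'joints': array([ 9.93727739e-01,  2.63571522e-01, -4.89597107e-02,  1.25936761e+00,
       -3.18165261e-05,  1.41549119e+00]), 'joint_velocities': array([ 1.18633658e-03,  5.82579011e-04, -5.80199022e-05,  5.95072723e-05,
        2.76244979e-04, -3.57004924e-04]), 'effort': array([ 2.21339460e-04, -6.37622881e+01,  3.84559643e+01,  1.37455598e-02,
       -1.12906002e-04,  4.14602283e-06]), 'tool_pos': array([0.21479527, 0.47877299, 0.24779152]), 'ee_rot': array([ 0.59323289, -0.38443116,  0.59393583,  0.38409328]), 'ft_force': array([ 0.0618843 ,  1.23169005, -0.13309269]), 'moment': array([-0.04375916, -0.0327922 ,  0.00557038]), 'width': 0.08544691828417118}
scene [[476.78705722   0.         258.31660742]
 [  0.         476.78705722 194.74439494]
 [  0.           0.           1.        ]] [0.06193409 0.         0.         0.         0.        ] [[-0.52555432  0.66249191 -0.53375755  1.05956096]
 [ 0.85075536  0.41133096 -0.3271424   0.3356563 ]
 [ 0.00282181 -0.6260282  -0.77979531  0.90095248]
 [ 0.          0.          0.          1.        ]]
top [[440.85523009   0.         260.88961854]
 [  0.         440.85523009 197.20725772]
 [  0.           0.           1.        ]] [-0.07111098  0.          0.          0.          0.        ] [[-0.02446337 -0.98498848  0.17087784  0.32448277]
 [-0.999666    0.02267773 -0.01239422 -0.02059274]
 [ 0.00833305 -0.17112397 -0.98521426  1.02508221]
 [ 0.          0.          0.          1.        ]]
wrist [[295.65503882   0.         253.38251988]
 [  0.         295.65503882 195.75108502]
 [  0.           0.           1.        ]] [-0.02855623  0.          0.          0.          0.        ] [[-1.18913068e-03 -2.73750717e-01  9.61799943e-01 -1.26167338e-01]
 [ 5.47463679e-04 -9.61800657e-01 -2.73750243e-01  6.87698270e-02]
 [ 9.99999143e-01  2.01025723e-04  1.29357525e-03  4.42404002e-04]
 [ 0.00000000e+00  0.00000000e+00  0.00000000e+00  1.00000000e+00]]
```

View pics/scene0.png

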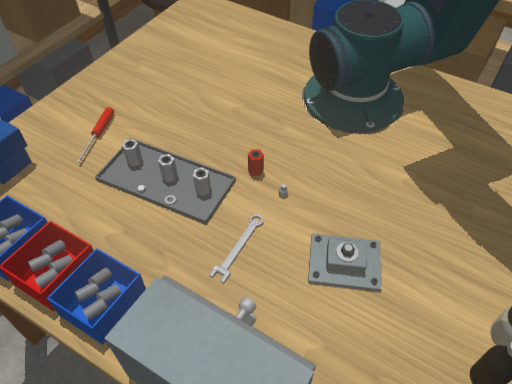

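View pics/top0.png

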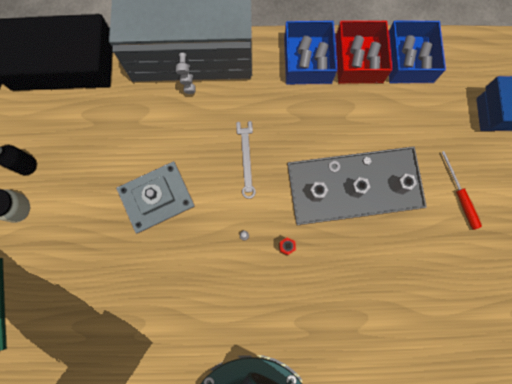

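View pics/wrist0.png

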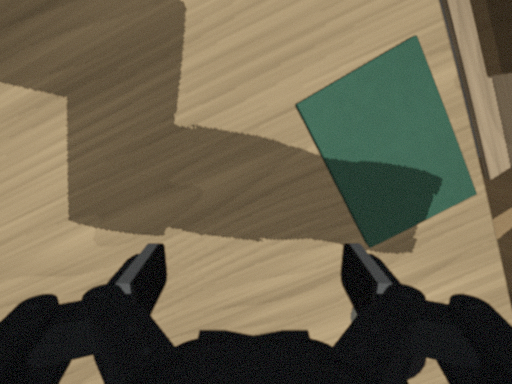

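The scene view shows three grey sockets on the dark tray near (132,155), (167,170) and (202,183). The red look-alike is at (256,163), the adapter at (283,190), the spanner at (238,248) and the clamp block at (346,262). In the top view the socket tops are at about (319,189), (362,185) and (407,181), and the nut is at about (151,193). The wrist view shows only bare bench and a green sheet.

```bash
cat >> h.py <<'E'
from scipy.spatial.transform import Rotation as R
def Rq(q): return R.from_quat([q[1],q[2],q[3],q[0]]).as_matrix()
def world_T(im,o=None):
    if 'cam_to_world' in im: return np.array(im['cam_to_world'])
    T=np.eye(4);T[:3,:3]=Rq(o['ee_rot']);T[:3,3]=o['tool_pos'];return T@im['hand_eye']
def cast(uv,z,im,T):
    p=cv2.undistortPoints(np.array(uv,float).reshape(-1,1,2),im['camera_matrix'],im['dist_coeffs']).reshape(-1,2)
    d=np.c_[p,np.ones(len(p))]@T[:3,:3].T; c=T[:3,3]
    return c+d*((z-c[2])/d[:,2])[:,None]
E
python3 - <<'E'
from h import *
im=np.load('pics/top0.npz');T=im['cam_to_world']
print('sock',cast([(319,189),(362,185),(407,181)],.064,im,T))
print('nut',cast([(151,193)],.061,im,T))
print('red,adapter',cast([(287,245),(244,235)],.05,im,T))
print('tray',cast([(288,163),(414,149),(425,206),(298,223)],.014,im,T))
print('spanner',cast([(244,125),(249,195)],.005,im,T))
print('base',cast([(118,188),(174,164),(193,207),(138,231)],.012,im,T))
im2=np.load('pics/top0.npz')['frame']
cv2.imwrite('pics/crop.png',cv2.resize(im2[120:260,100:440],None,fx=2.3,fy=2.3,interpolation=cv2.INTER_CUBIC))
E
```

```text
sock [[ 0.50672968 -0.16241709  0.064     ]
 [ 0.51367098 -0.25943317  0.064     ]
 [ 0.52062931 -0.36248733  0.064     ]]
nut [[0.50684644 0.21189105 0.061     ]]
red,adapter [[ 0.38525398 -0.08785133  0.05      ]
 [ 0.40961227  0.00658029  0.05      ]]
tray [[ 0.58037626 -0.09935532  0.014     ]
 [ 0.60895106 -0.40413572  0.014     ]
 [ 0.46999335 -0.41850818  0.014     ]
 [ 0.43747839 -0.11745786  0.014     ]]
spanner [[ 0.67977134  0.00312306  0.005     ]
 [ 0.50731505 -0.00561749  0.005     ]]
base [[0.52990916 0.30219312 0.012     ]
 [0.58468432 0.17033518 0.012     ]
 [0.48072943 0.1250009  0.012     ]
 [0.42751662 0.2524321  0.012     ]]
```

View pics/crop.png

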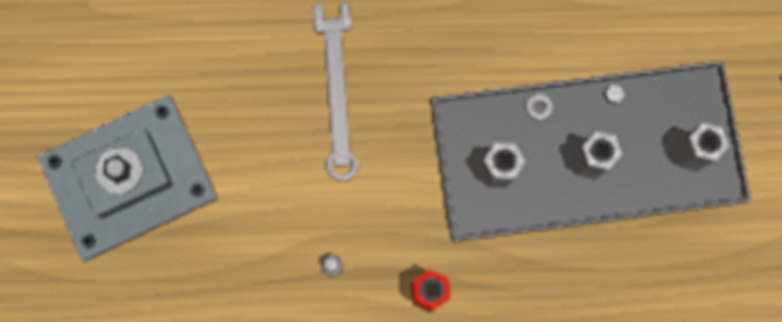

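```bash
cat >> h.py <<'E'
def plan(pos,yaw=None):
    """pos target TCP; yaw deg of tool z (None keep). prints shift in tool axes now, and turn"""
    o=get_obs();M=Rq(o['ee_rot']);d=np.array(pos)-o['tool_pos']
    y0=np.degrees(np.arctan2(M[1,2],M[0,2]))
    print('t',round(o['clock'],2),'pos',o['tool_pos'].round(4),'yaw',round(y0,2),'xaxis',M[:,0].round(4),'F',np.round(o['ft_force'],1),'w',round(o['width'],4))
    print('shift mm',(M.T@d*1000).round(1))
    if yaw is not None:
        t=(-(yaw-y0)+180)%360-180   # tool x down: + turn about tool x lowers world yaw
        M2=M@R.from_euler('x',t,degrees=True).as_matrix()
        print('turn',round(t,2),'shift after turn mm',(M2.T@d*1000).round(1),'j6',o['joints'][5].round(2))
E
python3 - <<'E'
from h import *
plan([.507,.212,.13],24); plan([.507,.212,.13],-36);
print(Rq(get_obs()['ee_rot']).round(3))
E
```

```text
t 0.15 pos [0.2148 0.4788 0.2479] yaw 65.83 xaxis [-4.e-04 -7.e-04 -1.e+00] F [-0.4  1.2 -0.4] w 0.0855
shift mm [ 118.  -375.8 -123.7]
turn 41.83 shift after turn mm [ 118.  -362.5  158.4] j6 1.42
t 0.15 pos [0.2148 0.4788 0.2479] yaw 65.83 xaxis [-4.e-04 -7.e-04 -1.e+00] F [-0.4  1.2 -0.4] w 0.0855
shift mm [ 118.  -375.8 -123.7]
turn 101.83 shift after turn mm [118.  -44.  393.2] j6 1.42
[[-0.    -0.912  0.409]
 [-0.001  0.409  0.912]
 [-1.     0.    -0.001]]
```

Request:
step_arm([
  [0,-0.0376,-0.0124,0],
  [0,-0.0376,-0.0124,0],
  [0,-0.0376,-0.0124,0],
  [0,-0.0376,-0.0124,0],
  [0,-0.0376,-0.0124,0],
])

```text
clock: 0.57
tool_pos: [0.362, 0.344, 0.2482]
ee_rot: [0.593, -0.384, 0.594, 0.384]
ft_force: [0.3, 1.3, 0.2]
width: 0.0856
```

Request:
step_arm([
  [0,-0.0376,-0.0124,0],
  [0,-0.0376,-0.0124,0],
  [0,-0.0376,-0.0124,0],
  [0.01,-0.0376,-0.0124,0],
  [0.01,-0.0376,-0.0124,0],
])

```text
clock: 0.98
tool_pos: [0.5086, 0.2102, 0.2283]
ee_rot: [0.594, -0.384, 0.593, 0.384]
ft_force: [0.0, 1.5, -0.6]
width: 0.0854
```

Request:
step_arm([
  [0.02,0,0,7],
  [0.02,0,0,7],
  [0.02,0,0,7],
  [0.02,0,0,7],
  [0.01,0,0,7],
])

```text
clock: 1.4
tool_pos: [0.5063, 0.2115, 0.1359]
ee_rot: [0.681, -0.186, 0.683, 0.186]
ft_force: [0.3, 0.1, -0.7]
width: 0.0859
```

Request:
step_arm([
  [0.01,-0.014,0,7],
  [0,0,0,0],
  [0,0,0,0],
])

```text
clock: 1.65
tool_pos: [0.5142, 0.1996, 0.1279]
ee_rot: [0.691, -0.147, 0.692, 0.147]
ft_force: [0.4, -0.2, 0.4]
width: 0.0857
```

```bash
python3 - <<'E'
from h import *
plan([.507,.212,.127],24)
save('wrist','w1')
E
```

```text
t 1.65 pos [0.5142 0.1996 0.1279] yaw 23.94 xaxis [-1.1e-03 -2.0e-04 -1.0e+00] F [ 0.4 -0.2  0.4] w 0.0857
shift mm [ 0.9 14.2 -1.6]
turn -0.06 shift after turn mm [ 0.9 14.3 -1.6] j6 1.38
```

View pics/w1.png

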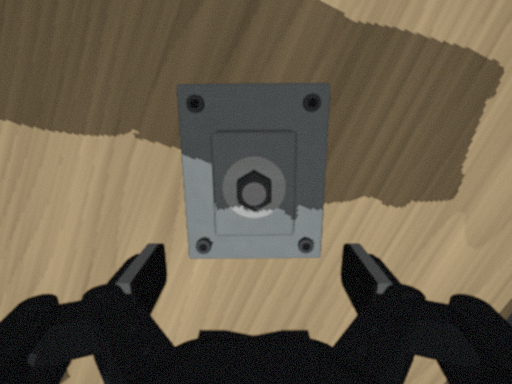

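The wrist view shows the block in the middle. The nut is at about (254,191), the washer is centred near (254,187), and the nut has a flat facing left and a flat facing right.

```bash
python3 - <<'E'
from h import *
im=np.load('pics/w1.npz');f=im['frame']
c=f[145:230,210:300]
cv2.imwrite('pics/c1.png',cv2.resize(c,None,fx=6,fy=6,interpolation=cv2.INTER_CUBIC))
g=cv2.cvtColor(f,cv2.COLOR_BGR2GRAY)
for t in (35,45,55):
    m=((g<t)*255).astype('uint8'); m[:150]=0;m[225:]=0;m[:,:225]=0;m[:,285:]=0
    cs=cv2.findContours(m,cv2.RETR_EXTERNAL,cv2.CHAIN_APPROX_NONE)[0]
    k=max(cs,key=cv2.contourArea);print(t,cv2.contourArea(k),cv2.boundingRect(k),cv2.approxPolyDP(cv2.convexHull(k),3,True).reshape(-1,2).tolist())
E
```

```text
35 84.0 (238, 171, 32, 19) [[269, 180], [238, 189], [239, 180], [253, 171]]
45 363.5 (238, 171, 33, 39) [[252, 171], [270, 183], [269, 201], [255, 209], [238, 199], [238, 180]]
55 998.5 (237, 170, 34, 40) [[253, 170], [270, 180], [270, 201], [256, 209], [239, 203], [238, 180]]
```

View pics/c1.png

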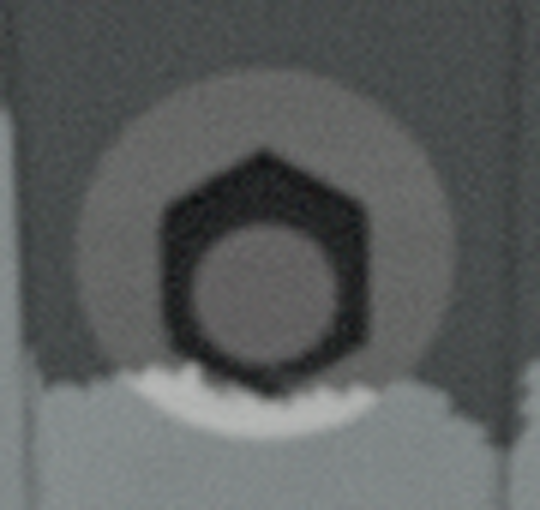

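```bash
python3 - <<'E'
from h import *
im=np.load('pics/w1.npz');o=dict(tool_pos=np.array([.5142,.1996,.1279]),ee_rot=get_obs()['ee_rot'])
print(get_obs()['tool_pos'])
T=world_T(im,o)
px=lambda L:[(210+x/6-.42,145+y/6-.42) for x,y in L]
w=cast(px([(76,252),(456,252),(264,66),(264,440)]),.045,im,T); print(w.round(4), (w[0]+w[1])/2,(w[2]+w[3])/2)
# circle fit with all points
P=cast(px([(76,252),(456,252),(264,66),(264,440),(128,372),(405,372),(118,140),(410,140)]),.045,im,T)[:,:2]
A=np.c_[2*P,np.ones(len(P))];s=np.linalg.lstsq(A,(P**2).sum(1),rcond=None)[0];print('washer',s[:2],np.sqrt(s[2]+s[:2]@s[:2]))
a=cast(px([(264,150)]),.045,im,T)[0];b=cast(px([(272,392)]),.0585,im,T)[0]
print('nut apex',a,b,(a+b)/2,np.linalg.norm(a-b),np.degrees(np.arctan2(*(a-b)[1::-1]))-90)
L=cast(px([(160,215),(366,212)]),.052,im,T);print(L)
top=cast(px([(192,290),(338,290),(264,220),(264,362)]),.061,im,T);print('top',top.mean(0),np.linalg.norm(top[0]-top[1]),np.linalg.norm(top[2]-top[3]))
# block edges z=.012 / riser
e=cast([(179,85),(190,258),(329,85),(321,258)],.012,im,T);
for i in (0,2): d=e[i]-e[i+1];print('edge yaw',np.degrees(np.arctan2(d[1],d[0]))-90)
print(e.mean(0))
g=cv2.GaussianBlur(cv2.cvtColor(im['frame'],cv2.COLOR_BGR2GRAY),(3,3),0).astype(float)
def subedge(rows,lo,hi,sgn):
    out=[]
    for r in rows:
        d=sgn*np.diff(g[r,lo:hi]);i=int(d.argmax())
        if 0<i<len(d)-1:
            q=d[i-1]-2*d[i]+d[i+1];i=i+ .5*(d[i-1]-d[i+1])/q if q else i
        out.append((lo+i+.5,r))
    return out
for rows,lo,hi,s,z in ((range(182,198),231,245,-1,.052),(range(182,198),264,276,1,.052),(range(100,235),174,196,-1,.012),(range(100,200),318,334,1,.012)):
    p=cast(subedge(rows,lo,hi,s),z,im,T);v=cv2.fitLine(p[:,:2].astype('f4'),cv2.DIST_HUBER,0,.01,.01).ravel();print('line yaw',np.degrees(np.arctan2(v[1],v[0]))%180-90,v[2:])
E
```

```text
[0.51435313 0.19994548 0.1284764 ]
[[0.4875 0.2062 0.045 ]
 [0.5297 0.225  0.045 ]
 [0.4991 0.2361 0.045 ]
 [0.5182 0.1933 0.045 ]] [0.50858921 0.21557303 0.045     ] [0.50869895 0.21472819 0.045     ]
washer [0.50883707 0.21489491] 0.022933666660125147
nut apex [0.50324783 0.22694653 0.045     ] [0.5146557  0.20362662 0.0585    ] [0.50895176 0.21528657 0.05175   ] 0.02926102631763511 26.067431834800033
[[0.49474708 0.21619232 0.052     ]
 [0.51655563 0.22630807 0.052     ]]
top [0.50861496 0.215018   0.061     ] 0.01647436878127213 0.016617775449779944
edge yaw 24.032944090277113
edge yaw 25.156648529883256
[0.50981956 0.21485145 0.012     ]
line yaw 23.65075 [0.497851   0.20923702]
line yaw 26.221573 [0.5197038  0.22010657]
line yaw 24.585716 [0.45451912 0.189292  ]
line yaw 24.573837 [0.55513364 0.25780353]
```

```bash
python3 - <<'E'
from h import *
plan([.512,-.175,.130],24)
E
```

```text
t 1.7 pos [0.5144 0.1999 0.1285] yaw 24.0 xaxis [-2.e-04  1.e-04 -1.e+00] F [-0.7  0.5  0. ] w 0.0854
shift mm [  -1.6 -341.6 -154.7]
turn 0.0 shift after turn mm [  -1.6 -341.6 -154.7] j6 1.37
```

Request:
step_arm([
  [0,-0.0342,-0.0155,0],
  [0,-0.0342,-0.0155,0],
  [0,-0.0342,-0.0155,0],
  [0,-0.0342,-0.0155,0],
  [0,-0.0342,-0.0155,0],
])

```text
clock: 2.12
tool_pos: [0.5125, 0.011, 0.1292]
ee_rot: [0.692, -0.148, 0.691, 0.147]
ft_force: [0.3, -0.3, 0.4]
width: 0.0853
```

Request:
step_arm([
  [0,-0.0342,-0.0155,0],
  [0,-0.0342,-0.0155,0],
  [0,-0.0342,-0.0155,0],
  [0,-0.0342,-0.0155,0],
  [0,-0.0342,-0.0155,0],
])

```text
clock: 2.53
tool_pos: [0.5108, -0.1772, 0.1292]
ee_rot: [0.692, -0.147, 0.691, 0.147]
ft_force: [1.0, 0.5, -0.6]
width: 0.0853
```

Request:
step_arm([
  [0,0,0,0],
  [0,0,0,0],
  [0,0,0,0],
])

```text
clock: 2.78
tool_pos: [0.5108, -0.1752, 0.1287]
ee_rot: [0.692, -0.147, 0.692, 0.147]
ft_force: [0.1, 0.7, -0.1]
width: 0.0852
```

```bash
cat >> h.py <<'E'
def snap(f):
    o=get_obs(); im=get_image('wrist'); cv2.imwrite('pics/'+f+'.png',im['frame'])
    np.savez('pics/'+f+'.npz',**{k:np.array(v) for k,v in im.items()},tool_pos=o['tool_pos'],ee_rot=o['ee_rot'])
E
python3 - <<'E'
from h import *
plan([.512,-.175,.130],24)
snap('w2')
E
```

```text
t 2.78 pos [ 0.5108 -0.1752  0.1287] yaw 23.92 xaxis [ 3.e-04  1.e-04 -1.e+00] F [ 0.1  0.7 -0.1] w 0.0852
shift mm [-1.3 -0.3  1.1]
turn -0.08 shift after turn mm [-1.3 -0.3  1.1] j6 0.67
```

View pics/w2.png

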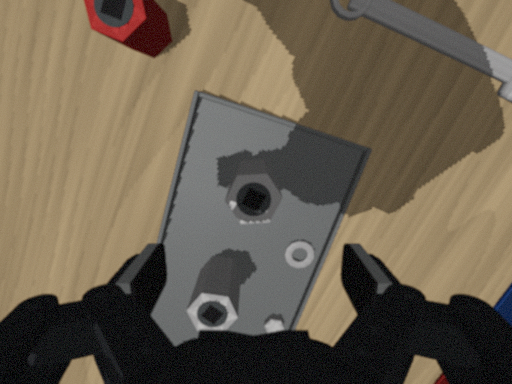

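The wrist view shows the first socket's top at about (254,198) in shadow and the second lit at about (213,312). The red look-alike is at the upper left near (115,10), and the loose washer is at (299,254).

```bash
python3 - <<'E'
from h import *
f=np.load('pics/w2.npz')['frame']
a=cv2.resize(f[160:235,215:295],None,fx=6,fy=6,interpolation=cv2.INTER_CUBIC)
b=cv2.resize(f[275:345,175:250],None,fx=6,fy=6,interpolation=cv2.INTER_CUBIC)
a=cv2.convertScaleAbs(a,alpha=1.8)
cv2.imwrite('pics/c2.png',a);cv2.imwrite('pics/c2b.png',b)
E
```

```text
(no output)
```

View pics/c2.png

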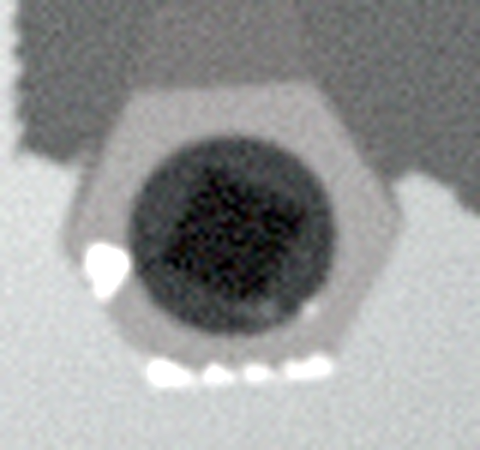

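View pics/c2b.png

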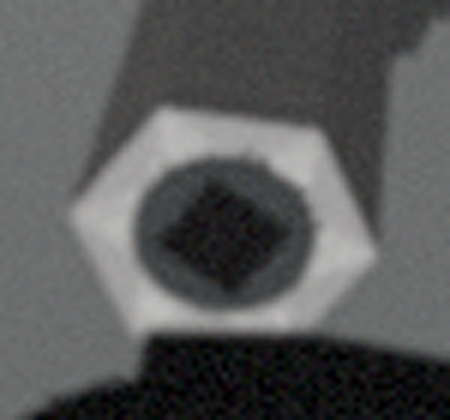

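```bash
cat >> h.py <<'E'
def hexfit(f,off,V,hole,z,s=6):
    im=np.load('pics/'+f+'.npz');T=world_T(im,{k:im[k] for k in('tool_pos','ee_rot')})
    px=lambda L:[(off[0]+x/s-.42,off[1]+y/s-.42) for x,y in L]
    P=cast(px(V),z,im,T)[:,:2]; H=cast(px(hole),z,im,T)[:,:2]
    c=(H.mean(0)); cv_=P.mean(0); a=P-cv_
    ang=np.degrees(np.arctan2(a[:,1],a[:,0])); 
    m=np.degrees(np.angle(np.exp(1j*np.radians(ang*6)).mean()))/6
    print('hole c',c.round(4),'hex c',cv_.round(4),'R',np.linalg.norm(a,axis=1).round(4),'vertex ang mod60',(ang%60).round(1),'flat yaw mod 60',round((m+30)%60,2))
E
python3 - <<'E'
from h import *
hexfit('w2',(215,160),[(132,90),(310,82),(400,213),(333,372),(145,376),(65,240)],[(130,235),(333,235),(231,136),(231,335)],.064)
hexfit('w2',(175,275),[(165,105),(318,128),(377,252),(300,330),(135,333),(70,212)],[(134,232),(315,232),(225,155),(225,310)],.064)
E
```

```text
hole c [ 0.5064 -0.1631] hex c [ 0.5061 -0.1626] R [0.0194 0.0191 0.019  0.0205 0.0199 0.0186] vertex ang mod60 [27.9 26.9 30.3 28.8 24.3 27.2] flat yaw mod 60 57.55
hole c [ 0.5147 -0.2588] hex c [ 0.5147 -0.258 ] R [0.0193 0.0189 0.0192 0.0178 0.0205 0.02  ] vertex ang mod60 [15.2 15.2 13.4 23.4 15.8 17.2] flat yaw mod 60 46.6
```

```bash
python3 - <<'E'
from h import *
plan([.5063,-.1629,.040],-2.5)
E
```

```text
t 2.83 pos [ 0.5109 -0.1746  0.1286] yaw 23.95 xaxis [ 2.e-04  1.e-04 -1.e+00] F [-0.8 -0.4 -0.9] w 0.0852
shift mm [88.6 12.6  0.6]
turn 26.45 shift after turn mm [88.6 11.5 -5.1] j6 0.67
```

Request:
step_arm([
  [0,0,0,6.6],
  [0,0,0,6.6],
  [0,0,0,6.6],
  [0,0,0,6.6],
  [0,0.0115,-0.0051,0],
])

```text
clock: 3.25
tool_pos: [0.507, -0.1635, 0.1285]
ee_rot: [0.707, 0.017, 0.707, -0.018]
ft_force: [-0.8, 0.2, 0.0]
width: 0.0852
```

Request:
step_arm([
  [0,0,0,0],
  [0,0,0,0],
])

```text
clock: 3.42
tool_pos: [0.506, -0.1624, 0.1285]
ee_rot: [0.707, 0.014, 0.707, -0.014]
ft_force: [-0.0, 0.0, -0.5]
width: 0.085
```

```bash
python3 - <<'E'
from h import *
plan([.5063,-.1629,.040],-2.5)
E
```

```text
t 3.42 pos [ 0.506  -0.1624  0.1285] yaw -2.23 xaxis [-0.e+00  1.e-04 -1.e+00] F [-0.   0.  -0.5] w 0.085
shift mm [88.5 -0.5  0.3]
turn 0.27 shift after turn mm [88.5 -0.5  0.3] j6 1.15
```

Request:
step_arm([
  [0.022,0,0,0],
  [0.022,0,0,0],
  [0.022,0,0,0],
  [0.022,-0.0005,0,0],
  [0,0,0,0],
])

```text
clock: 3.83
tool_pos: [0.5045, -0.1632, 0.0372]
ee_rot: [0.705, 0.015, 0.708, -0.014]
ft_force: [-1.4, 1.0, -0.7]
width: 0.0857
```

Request:
step_arm([
  [0,0,0,0],
  [0,0,0,0],
  [0,0,0,0],
  [0,0,0,0],
  [0,0,0,0],
], fingers=0)

```text
clock: 4.25
tool_pos: [0.5067, -0.1646, 0.0414]
ee_rot: [0.707, 0.015, 0.706, -0.016]
ft_force: [-1.5, 0.3, 8.1]
width: 0.0336
```

Request:
step_arm([
  [0,0,0,0],
  [0,0,0,0],
  [0,0,0,0],
  [0,0,0,0],
  [0,0,0,0],
])

```text
clock: 4.67
tool_pos: [0.5067, -0.1646, 0.0414]
ee_rot: [0.707, 0.015, 0.706, -0.016]
ft_force: [-1.7, 0.9, 8.9]
width: 0.0335
```

Request:
step_arm([
  [-0.005,0,0,0],
  [-0.015,0,0,0],
  [-0.03,0,0,0],
  [-0.03,0,0,0],
  [-0.03,0,0,0],
])

```text
clock: 5.08
tool_pos: [0.5057, -0.1641, 0.1519]
ee_rot: [0.707, 0.016, 0.707, -0.016]
ft_force: [1.1, -1.1, -3.9]
width: 0.0335
```

Request:
step_arm([
  [0,0,0,0],
  [0,0,0,0],
  [0,0,0,0],
])

```text
clock: 5.33
tool_pos: [0.5058, -0.1642, 0.1498]
ee_rot: [0.707, 0.016, 0.707, -0.016]
ft_force: [-0.5, 0.5, -4.6]
width: 0.0337
```

```bash
python3 - <<'E'
from h import *
plan([.5088,.215,.15],24.8)
snap('w3')
save('scene','s3')
E
```

```text
t 5.33 pos [ 0.5058 -0.1642  0.1498] yaw -2.56 xaxis [-6.e-04  3.e-04 -1.e+00] F [-0.5  0.5 -4.6] w 0.0337
shift mm [-1.000e-01  3.789e+02 -1.390e+01]
turn -27.36 shift after turn mm [-1.000e-01  3.429e+02  1.618e+02] j6 1.15
```

View pics/w3.png

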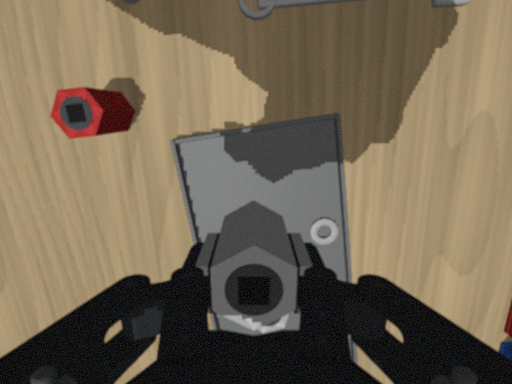

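View pics/s3.png

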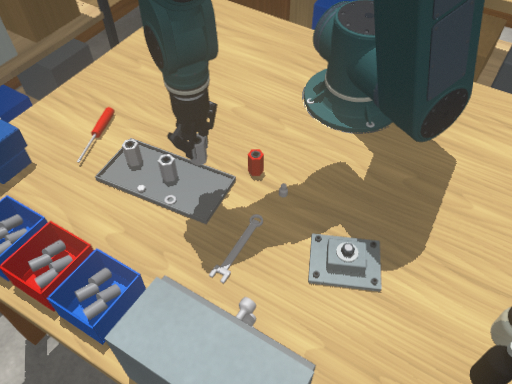

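The wrist view shows the socket held between the pads, with its top hole at about (254,290). In the scene view the arm holds it over the tray near (199,148), and the other two still stand at (132,152) and (167,168).

```bash
python3 - <<'E'
from h import *
f=np.load('pics/w3.npz')['frame']
a=cv2.resize(f[195:335,190:320],None,fx=4,fy=4,interpolation=cv2.INTER_CUBIC)
cv2.imwrite('pics/c3.png',cv2.convertScaleAbs(a,alpha=2))
E
```

```text
(no output)
```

View pics/c3.png

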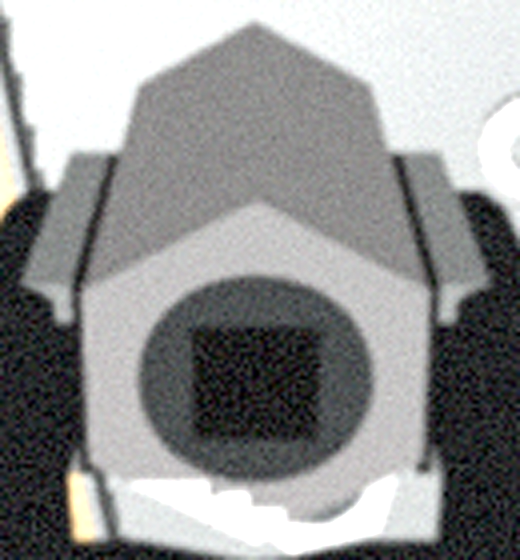

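```bash
cat >> h.py <<'E'
def tool_cast(f,off,L,x,s=4):
    im=np.load('pics/'+f+'.npz');T=im['hand_eye']
    uv=[(off[0]+a/s-.37,off[1]+b/s-.37) for a,b in L]
    p=cv2.undistortPoints(np.array(uv).reshape(-1,1,2),im['camera_matrix'],im['dist_coeffs']).reshape(-1,2)
    d=np.c_[p,np.ones(len(p))]@T[:3,:3].T;c=T[:3,3];return (c+d*((x-c[0])/d[:,0])[:,None])*1000
E
python3 - <<'E'
from h import *
o=(190,195)
h=tool_cast('w3',o,[(139,378),(373,378),(256,275),(256,481)],-.0226);print(h.round(1),h.mean(0))
print(tool_cast('w3',o,[(259,202),(80,288),(436,288),(90,470),(425,465)],-.0226).round(1))
print(tool_cast('w3',o,[(255,20),(137,87),(372,87)],.0374).round(1))
E
```

```text
[[-22.6   1.3 -10.7]
 [-22.6   1.3  12.8]
 [-22.6  12.9   1. ]
 [-22.6 -10.9   1. ]] [-22.6          1.16410546   1.03909168]
[[-22.6  20.7   1.3]
 [-22.6  11.4 -16.2]
 [-22.6  11.4  18.7]
 [-22.6  -9.6 -16.1]
 [-22.6  -9.   18.4]]
[[ 37.4  20.9   0.9]
 [ 37.4  10.7 -16.4]
 [ 37.4  10.7  18.1]]
```

Request:
step_arm([
  [0,0,0,-6.84],
  [0,0,0,-6.84],
  [0,0,0,-6.84],
  [0,0,0,-6.84],
  [0,0,0,0],
])

```text
clock: 5.85
tool_pos: [0.5056, -0.1641, 0.1492]
ee_rot: [0.69, -0.153, 0.691, 0.154]
ft_force: [-0.3, -1.0, -5.0]
width: 0.0331
```

```bash
python3 - <<'E'
from h import *
plan([.5083,.2136,.15],24.8)
E
```

```text
t 5.85 pos [ 0.5056 -0.1641  0.1492] yaw 25.12 xaxis [-1.8e-03  9.0e-04 -1.0e+00] F [-0.3 -1.  -5. ] w 0.0331
shift mm [ -0.4 340.8 162.8]
turn 0.32 shift after turn mm [ -0.4 341.8 160.8] j6 0.67
```

Request:
step_arm([
  [0,0.0341,0.0162,0],
  [0,0.0341,0.0162,0],
  [0,0.0341,0.0162,0],
  [0,0.0341,0.0162,0],
  [0,0.0341,0.0162,0],
])

```text
clock: 6.27
tool_pos: [0.5075, 0.0261, 0.1496]
ee_rot: [0.691, -0.15, 0.691, 0.15]
ft_force: [0.8, 0.7, -3.7]
width: 0.0338
```

Request:
step_arm([
  [0,0.0341,0.0162,0],
  [0,0.0341,0.0162,0],
  [0,0.0341,0.0162,0],
  [0,0.0341,0.0162,0],
  [0,0.0341,0.0162,0],
])

```text
clock: 6.68
tool_pos: [0.5095, 0.215, 0.1496]
ee_rot: [0.691, -0.15, 0.691, 0.15]
ft_force: [1.4, -0.6, -4.2]
width: 0.0333
```

Request:
step_arm([
  [0.01,0,0,0],
  [0.01,0,0,0],
  [0,0,0,0],
  [0,0,0,0],
])

```text
clock: 7.02
tool_pos: [0.5096, 0.213, 0.1295]
ee_rot: [0.69, -0.151, 0.692, 0.151]
ft_force: [-0.1, -0.0, -3.5]
width: 0.0333
```

```bash
python3 - <<'E'
from h import *
plan([.5083,.2136,.13],24.8)
snap('w4'); save('scene','s4')
f=np.load('pics/s4.npz')['frame'];cv2.imwrite('pics/c4.png',cv2.resize(f[150:310,270:430],None,fx=3.5,fy=3.5,interpolation=cv2.INTER_CUBIC))
E
```

```text
t 7.02 pos [0.5096 0.213  0.1295] yaw 24.64 xaxis [-2.e-03 -5.e-04 -1.e+00] F [-0.1 -0.  -3.5] w 0.0333
shift mm [-0.5  1.1 -1. ]
turn -0.16 shift after turn mm [-0.5  1.1 -1. ] j6 1.39
```

View pics/w4.png

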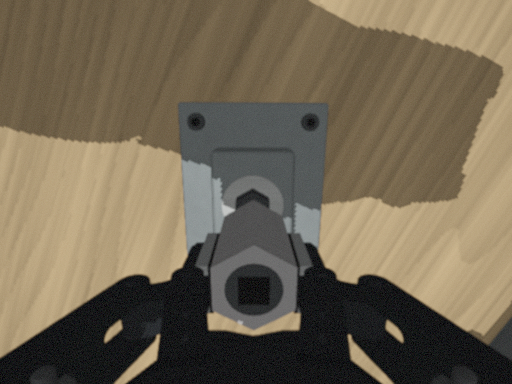

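View pics/c4.png

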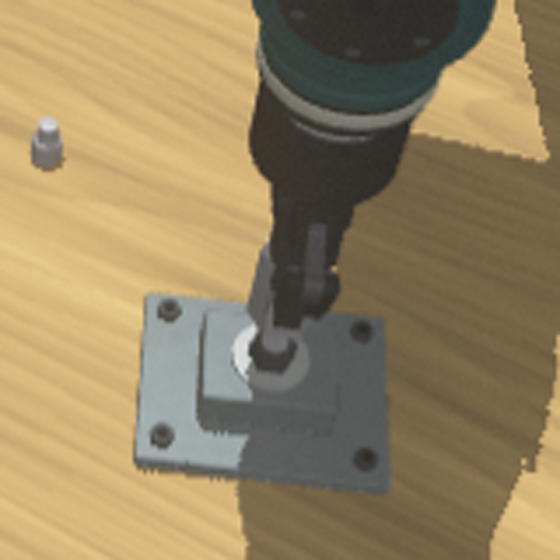

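The wrist view shows the held socket at (254,290) with the nut and the upper arc of the washer visible behind it near (252,195). The scene view shows the socket close above the nut.

```bash
python3 - <<'E'
from h import *
f=np.load('pics/w4.npz')['frame']
a=cv2.resize(f[165:255,200:310],None,fx=6,fy=6,interpolation=cv2.INTER_CUBIC)
cv2.imwrite('pics/c4b.png',cv2.convertScaleAbs(a,alpha=1.8))
E
```

```text
(no output)
```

View pics/c4b.png

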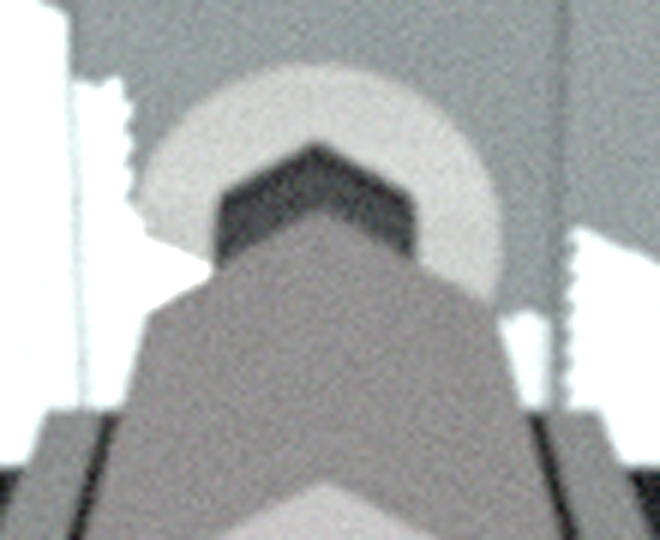

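```bash
python3 - <<'E'
from h import *
o=(200,165)
P=tool_cast('w4',o,[(320,62),(420,95),(480,155),(502,225),(200,110),(158,160),(140,203)],.0845,6)[:,1:]
A=np.c_[2*P,np.ones(len(P))];s=np.linalg.lstsq(A,(P**2).sum(1),rcond=None)[0];print('washer yz',s[:2],np.sqrt(s[2]+s[:2]@s[:2]))
# fixed radius 23 least squares
from scipy.optimize import least_squares
print(least_squares(lambda c:np.hypot(*(P-c).T)-23,[0,0]).x)
v=tool_cast('w4',o,[(317,143),(218,195),(414,193)],.0845,6);print(v.round(1),'apex-13.86:',v[0,1]-13.86, 'mid z',(v[1,2]+v[2,2])/2,'y-6.93',v[1:,1]-6.93)
w=tool_cast('w4',o,[(320,208),(148,315),(497,308)],.0374,6);print(w.round(1),'ctr y',w[0,1]-19.63,w[1:,1]-9.8,'z',(w[1,2]+w[2,2])/2)
E
```

```text
washer yz [2.07865342 0.68634411] 22.73348541966235
[1.70355558 0.68067495]
[[ 84.5  15.    0.3]
 [ 84.5   8.4 -11.9]
 [ 84.5   8.6  12.3]] apex-13.86: 1.1572606707996567 mid z 0.19600807770949924 y-6.93 [1.44639314 1.71354647]
[[ 37.4  20.7   0.7]
 [ 37.4   9.8 -16.1]
 [ 37.4  10.5  18. ]] ctr y 1.061383825756188 [-0.04273918  0.69662408] z 0.9682996153130716
```

Request:
step_arm([
  [0,0.0008,-0.0007,0],
  [0.01,0,0,0],
  [0.01,0,0,0],
  [0.008,0,0,0],
  [0,0,0,0],
])

```text
clock: 7.53
tool_pos: [0.5087, 0.2132, 0.1012]
ee_rot: [0.69, -0.151, 0.691, 0.151]
ft_force: [-1.2, -0.2, -4.1]
width: 0.0333
```

Request:
step_arm([
  [0.001,0,0,0],
  [0.001,0,0,0],
  [0.001,0,0,0],
  [0.001,0,0,0],
  [0,0,0,0],
])

```text
clock: 7.95
tool_pos: [0.5095, 0.2136, 0.0985]
ee_rot: [0.691, -0.152, 0.69, 0.152]
ft_force: [0.1, -1.1, -4.3]
width: 0.0334
```

Request:
step_arm([
  [0.001,0,0,0],
  [0.001,0,0,0],
  [0.001,0,0,0],
  [0.001,0,0,0],
  [0,0,0,0],
])

```text
clock: 8.37
tool_pos: [0.5098, 0.2137, 0.0976]
ee_rot: [0.692, -0.152, 0.689, 0.152]
ft_force: [-14.3, -3.6, 48.4]
width: 0.0334
```

Request:
step_arm([
  [-0.002,0,0,0],
  [0,0.0007,0,0],
  [0,0.0007,0,0],
  [0,0,0,0],
])

```text
clock: 8.7
tool_pos: [0.5095, 0.214, 0.098]
ee_rot: [0.691, -0.153, 0.69, 0.151]
ft_force: [-3.6, -8.1, 22.3]
width: 0.0335
```

Request:
step_arm([
  [0,0,-0.0007,0],
  [0,0,-0.0007,0],
  [0,0,0,0],
])

```text
clock: 8.95
tool_pos: [0.5093, 0.2139, 0.0981]
ee_rot: [0.692, -0.152, 0.689, 0.151]
ft_force: [1.6, -5.9, 15.5]
width: 0.0335
```

Request:
step_arm([
  [0,-0.0007,0,0],
  [0,-0.0007,0,0],
  [0,0,0,0],
])

```text
clock: 9.2
tool_pos: [0.5094, 0.2135, 0.0981]
ee_rot: [0.692, -0.152, 0.689, 0.152]
ft_force: [-1.0, 0.3, 16.8]
width: 0.0333
```

Request:
step_arm([
  [0,-0.0007,0,0],
  [0,-0.0007,0,0],
  [0,0,0,0],
])

```text
clock: 9.45
tool_pos: [0.5096, 0.2132, 0.0981]
ee_rot: [0.692, -0.151, 0.689, 0.153]
ft_force: [-4.1, 8.7, 18.0]
width: 0.0336
```

```bash
python3 - <<'E'
from h import *
plan([.5083,.2136,.13],24.8)
snap('w5')
f=np.load('pics/w5.npz')['frame']
a=cv2.resize(f[165:345,180:330],None,fx=3.3,fy=3.3,interpolation=cv2.INTER_CUBIC)
cv2.imwrite('pics/c5.png',cv2.convertScaleAbs(a,alpha=1.8))
E
```

```text
t 9.45 pos [0.5096 0.2132 0.0981] yaw 24.83 xaxis [ 0.0029  0.0038 -1.    ] F [-4.1  8.7 18. ] w 0.0336
shift mm [-31.9   1.   -0.8]
turn 0.03 shift after turn mm [-31.9   1.   -0.8] j6 1.38
```

View pics/c5.png

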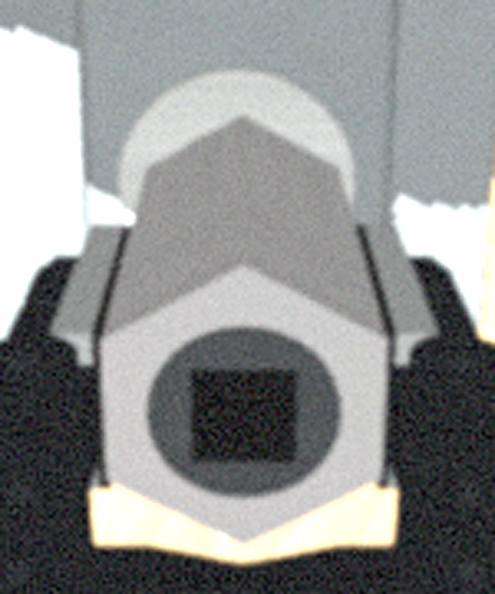

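```bash
python3 - <<'E'
from h import *
from scipy.optimize import least_squares
o=(180,165);s=3.3
P=tool_cast('w5',o,[(237,69),(300,92),(335,125),(353,165),(172,95),(140,123),(120,175)],.0531,s)[:,1:]
print(least_squares(lambda c:np.hypot(*(P-c).T)-23,[0,0]).x, least_squares(lambda c:np.hypot(*(P-c[:2]).T)-c[2],[0,0,23]).x)
w=tool_cast('w5',o,[(243,116),(146,167),(338,167)],.0374,s);print(w.round(1),'ctr y',w[0,1]-19.63,w[1:,1]-9.8,'z',(w[1,2]+w[2,2])/2)
w=tool_cast('w5',o,[(148,411),(341,411),(243,327),(243,496)],-.0226,s);print(w.mean(0))
E
```

```text
[ 1.12829714 -0.1963377 ] [ 1.36227644 -0.2016296  22.8244074 ]
[[ 37.4  20.4   0.9]
 [ 37.4  10.9 -16.3]
 [ 37.4  10.9  17.8]] ctr y 0.7694462644870512 [1.13632179 1.14895149] z 0.7359478898121381
[-22.6          0.66623057   1.00153908]
```

Request:
step_arm([
  [-0.003,0.0006,0,0],
  [0,0,0,0],
  [0,0,0,0],
])

```text
clock: 9.75
tool_pos: [0.5083, 0.2122, 0.0993]
ee_rot: [0.691, -0.152, 0.691, 0.152]
ft_force: [0.5, -0.8, -4.1]
width: 0.0333
```

```bash
python3 - <<'E'
from h import *
M=Rq(get_obs()['ee_rot'])
t=np.array([.5096,.2132,.0981])+M@np.array([0,.0003,-.001]);print(t)
plan(t,24.8)
E
```

```text
[0.50856636 0.21305306 0.09810011]
t 9.75 pos [0.5083 0.2122 0.0993] yaw 24.79 xaxis [-1.e-04 -3.e-04 -1.e+00] F [ 0.5 -0.8 -4.1] w 0.0333
shift mm [1.2 0.7 0.6]
turn -0.01 shift after turn mm [1.2 0.7 0.6] j6 1.39
```

Request:
step_arm([
  [0,0.0007,0.0003,0],
  [0.001,0,0,0],
  [0.001,0,0,0],
  [0.001,0,0,0],
  [0,0,0,0],
])

```text
clock: 10.17
tool_pos: [0.5085, 0.213, 0.0977]
ee_rot: [0.691, -0.152, 0.69, 0.152]
ft_force: [-8.6, -3.4, 24.7]
width: 0.0334
```

Request:
step_arm([
  [0,0,-0.0007,0],
  [0,0,-0.0007,0],
  [0,0,0,0],
])

```text
clock: 10.42
tool_pos: [0.5082, 0.2128, 0.0979]
ee_rot: [0.692, -0.152, 0.689, 0.152]
ft_force: [-2.7, 0.4, 20.1]
width: 0.0332
```

Request:
step_arm([
  [0,0.0007,0,0],
  [0,0.0007,0,0],
  [0,0,0,0],
])

```text
clock: 10.67
tool_pos: [0.5081, 0.2133, 0.0979]
ee_rot: [0.692, -0.152, 0.689, 0.151]
ft_force: [-1.1, -6.2, 20.3]
width: 0.0332
```

Request:
step_arm([
  [0,0,0.0007,0],
  [0,0,0.0007,0],
  [0,0,0.0007,0],
  [0,0,0.0007,0],
  [0,0,0,0],
])

```text
clock: 11.08
tool_pos: [0.5087, 0.2136, 0.0976]
ee_rot: [0.691, -0.153, 0.691, 0.151]
ft_force: [-9.8, -12.6, 28.1]
width: 0.0335
```

Request:
step_arm([
  [0,-0.0007,0,0],
  [0,-0.0007,0,0],
  [0,-0.0007,0,0],
  [0,-0.0007,0,0],
  [0,0,0,0],
])

```text
clock: 11.5
tool_pos: [0.509, 0.2128, 0.0976]
ee_rot: [0.69, -0.151, 0.691, 0.153]
ft_force: [-15.1, 1.2, 29.0]
width: 0.0336
```

Socket 1 stops on the nut top (underside about 16 mm above the washer) over the whole lateral search, so I judge it too small. I'll put it back in its original spot.

Request:
step_arm([
  [-0.01,0,0,0],
  [-0.02,0,0,0],
  [-0.025,0,0,0],
  [0,0,0,0],
  [0,0,0,0],
])

```text
clock: 11.92
tool_pos: [0.5109, 0.2125, 0.1519]
ee_rot: [0.691, -0.152, 0.69, 0.152]
ft_force: [-0.4, 0.4, -5.4]
width: 0.0333
```

```bash
python3 - <<'E'
from h import *
plan([.5062,-.1643,.15],-2.5)
E
```

```text
t 11.92 pos [0.5109 0.2125 0.1519] yaw 24.79 xaxis [ 2.e-03  4.e-04 -1.e+00] F [-0.4  0.4 -5.4] w 0.0333
shift mm [   1.8 -340.1 -162.2]
turn 27.29 shift after turn mm [   1.8 -376.6   11.7] j6 1.39
```

Request:
step_arm([
  [0,-0.034,-0.0162,0],
  [0,-0.034,-0.0162,0],
  [0,-0.034,-0.0162,0],
  [0,-0.034,-0.0162,0],
  [0,-0.034,-0.0162,0],
])

```text
clock: 12.33
tool_pos: [0.507, 0.0225, 0.15]
ee_rot: [0.69, -0.152, 0.691, 0.152]
ft_force: [1.1, 0.2, -4.0]
width: 0.0334
```

Request:
step_arm([
  [0,-0.034,-0.0162,0],
  [0,-0.034,-0.0162,0],
  [0,-0.034,-0.0162,0],
  [0,-0.034,-0.0162,0],
  [0,-0.034,-0.0162,0],
])

```text
clock: 12.75
tool_pos: [0.5048, -0.1659, 0.15]
ee_rot: [0.69, -0.151, 0.691, 0.152]
ft_force: [1.5, 0.5, -3.3]
width: 0.0334
```

Request:
step_arm([
  [0,0,0,6.8],
  [0,0,0,6.8],
  [0,0,0,6.8],
  [0,0,0,6.8],
  [0,0,0,0],
])

```text
clock: 13.17
tool_pos: [0.5051, -0.1642, 0.1499]
ee_rot: [0.706, 0.017, 0.708, -0.017]
ft_force: [0.2, 0.6, -3.3]
width: 0.0334
```

Request:
step_arm([
  [0.03,0,0,0],
  [0.03,0,0,0],
  [0.03,0,0,0],
  [0.015,0,0,0],
  [0,0,0,0],
])

```text
clock: 13.58
tool_pos: [0.5039, -0.1633, 0.043]
ee_rot: [0.705, 0.014, 0.709, -0.013]
ft_force: [-1.0, 0.5, -4.2]
width: 0.0331
```

```bash
python3 - <<'E'
from h import *
plan([.5062,-.1643,.0415],-2.5)
E
```

```text
t 13.58 pos [ 0.5039 -0.1633  0.043 ] yaw -2.16 xaxis [-0.0045  0.0021 -1.    ] F [-1.   0.5 -4.2] w 0.0331
shift mm [ 1.4 -0.9  2.3]
turn 0.34 shift after turn mm [ 1.4 -0.9  2.3] j6 1.14
```

Request:
step_arm([
  [0.001,0,0,0],
  [0.001,0,0,0],
  [0,0,0,0],
])

```text
clock: 13.83
tool_pos: [0.5061, -0.1644, 0.0448]
ee_rot: [0.707, 0.014, 0.707, -0.015]
ft_force: [1.0, -0.2, -3.8]
width: 0.0335
```

Request:
step_arm([
  [0.001,0,0,0],
  [0.001,0,0,0],
  [0.001,0,0,0],
  [0,0,0,0],
  [0,0,0,0],
])

```text
clock: 14.25
tool_pos: [0.5057, -0.1642, 0.0413]
ee_rot: [0.707, 0.015, 0.707, -0.015]
ft_force: [0.4, -0.7, -3.6]
width: 0.0333
```

Request:
step_arm([
  [0.001,0,0,0],
  [0,0,0,0],
  [0,0,0,0],
])

```text
clock: 14.5
tool_pos: [0.5058, -0.1643, 0.0411]
ee_rot: [0.707, 0.015, 0.707, -0.015]
ft_force: [-4.0, 1.6, 11.8]
width: 0.0332
```

Contact with the tray floor. Open and rise.

Request:
step_arm([
  [0,0,0,0],
  [0,0,0,0],
  [0,0,0,0],
  [0,0,0,0],
  [0,0,0,0],
], fingers=1)

```text
clock: 14.92
tool_pos: [0.5058, -0.1643, 0.0402]
ee_rot: [0.707, 0.015, 0.707, -0.015]
ft_force: [0.1, -0.5, -0.2]
width: 0.0853
```

Request:
step_arm([
  [-0.02,0,0,0],
  [-0.02,0,0,0],
  [-0.025,0,0,0],
  [-0.025,0,0,0],
  [0,0,0,0],
])

```text
clock: 15.33
tool_pos: [0.5074, -0.1651, 0.1343]
ee_rot: [0.709, 0.014, 0.705, -0.016]
ft_force: [-0.1, -0.0, 1.5]
width: 0.0852
```

```bash
python3 - <<'E'
from h import *
plan([.5147-.004,-.2584-.012,.130],-13.4)
E
```

```text
t 15.33 pos [ 0.5074 -0.1651  0.1343] yaw -2.41 xaxis [ 0.0051 -0.0026 -1.    ] F [-0.1 -0.   1.5] w 0.0852
shift mm [   4.6 -105.1    7.7]
turn 10.99 shift after turn mm [   4.6 -101.7   27.6] j6 1.15
```

Request:
step_arm([
  [0,-0.035,0.0026,0],
  [0,-0.035,0.0026,0],
  [0,-0.035,0.0026,0],
  [0,0,0,5.5],
  [0,0,0,5.5],
])

```text
clock: 15.75
tool_pos: [0.5089, -0.2713, 0.1294]
ee_rot: [0.702, 0.085, 0.702, -0.085]
ft_force: [0.4, 0.3, 0.4]
width: 0.0855
```

Request:
step_arm([
  [0,0,0,0],
  [0,0,0,0],
  [0,0,0,0],
])

```text
clock: 16.0
tool_pos: [0.5091, -0.2692, 0.1301]
ee_rot: [0.702, 0.081, 0.703, -0.081]
ft_force: [0.2, -0.2, 0.1]
width: 0.0853
```

```bash
python3 - <<'E'
from h import *
plan([.5147,-.2584,.040],-13.4)
snap('w6')
f=np.load('pics/w6.npz')['frame']
a=cv2.resize(f[160:240,210:300],None,fx=6,fy=6,interpolation=cv2.INTER_CUBIC)
cv2.imwrite('pics/c6.png',a)
E
```

```text
t 16.0 pos [ 0.5091 -0.2692  0.1301] yaw -13.21 xaxis [-2.e-04  2.e-04 -1.e+00] F [ 0.2 -0.2  0.1] w 0.0853
shift mm [90.1 11.7  3.1]
turn 0.19 shift after turn mm [90.1 11.8  3. ] j6 1.17
```

View pics/w6.png

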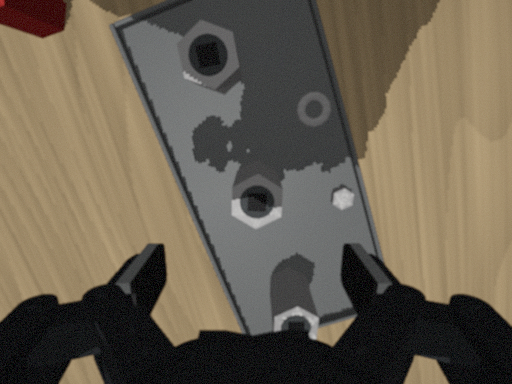

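View pics/c6.png

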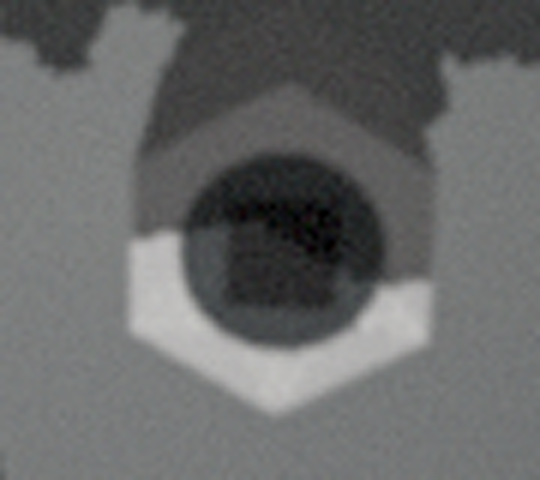

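The wrist view shows socket 1 standing upright at (208,54), socket 2 centred at about (257,201) and socket 3 at (296,324).

```bash
python3 - <<'E'
from h import *
hexfit('w6',(210,160),[(288,86),(430,168),(430,343),(277,414),(129,330),(137,157)],[(183,250),(385,250),(285,152),(285,348)],.064)
E
```

```text
hole c [ 0.5148 -0.2589] hex c [ 0.5145 -0.2589] R [0.0192 0.0192 0.0203 0.0197 0.0199 0.0196] vertex ang mod60 [15.  17.5 14.2 15.4 15.  12.5] flat yaw mod 60 44.9
```

```bash
python3 - <<'E'
from h import *
plan([.5137,-.2587,.041],-15)
E
```

```text
t 16.05 pos [ 0.5091 -0.2691  0.1302] yaw -13.23 xaxis [-2.e-04  1.e-04 -1.e+00] F [0.9 0.5 0.1] w 0.0857
shift mm [89.2 11.2  2.1]
turn 1.77 shift after turn mm [89.2 11.2  1.8] j6 1.17
```

Request:
step_arm([
  [0,0.0112,0.0021,0],
  [0.02,0,0,1.8],
  [0.022,0,0,0],
  [0.024,0,0,0],
  [0.023,0,0,0],
])

```text
clock: 16.47
tool_pos: [0.5141, -0.2581, 0.0405]
ee_rot: [0.701, 0.093, 0.701, -0.093]
ft_force: [0.3, -1.3, 0.3]
width: 0.0854
```

Request:
step_arm([
  [0,0,0,0],
  [0,0,0,0],
  [0,0,0,0],
])

```text
clock: 16.72
tool_pos: [0.5144, -0.259, 0.0425]
ee_rot: [0.701, 0.093, 0.701, -0.093]
ft_force: [1.2, -0.3, 1.2]
width: 0.0852
```

Request:
step_arm([
  [0,0,0,0],
  [0,0,0,0],
  [0,0,0,0],
  [0,0,0,0],
  [0,0,0,0],
], fingers=0)

```text
clock: 17.13
tool_pos: [0.514, -0.2593, 0.0419]
ee_rot: [0.701, 0.093, 0.701, -0.094]
ft_force: [-0.5, 0.8, 4.5]
width: 0.0337
```

Request:
step_arm([
  [0,0,0,0],
  [0,0,0,0],
])

```text
clock: 17.3
tool_pos: [0.5141, -0.2593, 0.0419]
ee_rot: [0.701, 0.093, 0.701, -0.094]
ft_force: [-0.8, 0.2, 5.6]
width: 0.0333
```

Request:
step_arm([
  [-0.005,0,0,0],
  [-0.02,0,0,0],
  [-0.03,0,0,0],
  [-0.03,0,0,0],
  [-0.025,0,0,0],
])

```text
clock: 17.72
tool_pos: [0.5135, -0.259, 0.1533]
ee_rot: [0.701, 0.094, 0.701, -0.094]
ft_force: [1.0, 0.0, -3.7]
width: 0.0332
```

Request:
step_arm([
  [0,0,0,-6.65],
  [0,0,0,-6.65],
  [0,0,0,-6.65],
  [0,0,0,-6.65],
  [0,0,0,-6.65],
])

```text
clock: 18.13
tool_pos: [0.5134, -0.2589, 0.1514]
ee_rot: [0.698, -0.113, 0.698, 0.113]
ft_force: [-0.0, 0.5, -3.2]
width: 0.0332
```

Request:
step_arm([
  [0,0,0,-6.65],
  [0,0,0,0],
  [0,0,0,0],
])

```text
clock: 18.38
tool_pos: [0.5136, -0.259, 0.1513]
ee_rot: [0.691, -0.15, 0.691, 0.15]
ft_force: [-0.6, 0.4, -4.0]
width: 0.0332
```

```bash
python3 - <<'E'
from h import *
plan([.5083,.2136,.15],24.8)
E
```

```text
t 18.38 pos [ 0.5136 -0.259   0.1513] yaw 24.48 xaxis [-3.e-04  2.e-04 -1.e+00] F [-0.6  0.4 -4. ] w 0.0332
shift mm [  1.4 432.3 191.1]
turn -0.32 shift after turn mm [  1.4 431.2 193.5] j6 0.53
```

Request:
step_arm([
  [0,0.036,0.0159,0],
  [0,0.036,0.0159,0],
  [0,0.036,0.0159,0],
  [0,0.036,0.0159,0],
  [0,0.036,0.0159,0],
])

```text
clock: 18.8
tool_pos: [0.5103, -0.0606, 0.1514]
ee_rot: [0.691, -0.149, 0.691, 0.149]
ft_force: [1.4, -0.0, -2.6]
width: 0.0333
```

Request:
step_arm([
  [0,0.036,0.0159,0],
  [0,0.036,0.0159,0],
  [0,0.036,0.0159,0],
  [0,0.036,0.0159,0],
  [0,0.036,0.0159,0],
])

```text
clock: 19.22
tool_pos: [0.5073, 0.1363, 0.1515]
ee_rot: [0.691, -0.15, 0.691, 0.15]
ft_force: [0.6, 0.1, -3.6]
width: 0.0332
```

Request:
step_arm([
  [0,0.036,0.0159,0],
  [0,0.036,0.0159,0],
  [0.021,0,0,0],
  [0,0,0,0],
  [0,0,0,0],
])

```text
clock: 19.63
tool_pos: [0.5058, 0.213, 0.1299]
ee_rot: [0.69, -0.151, 0.692, 0.15]
ft_force: [-1.5, -0.4, -2.6]
width: 0.0335
```

Request:
step_arm([
  [0.01,0,0,0],
  [0,0,0,0],
  [0,0,0,0],
])

```text
clock: 19.88
tool_pos: [0.5068, 0.2121, 0.1209]
ee_rot: [0.691, -0.15, 0.691, 0.15]
ft_force: [-0.6, -0.2, -3.3]
width: 0.0335
```

```bash
python3 - <<'E'
from h import *
plan([.5083,.2136,.12],24.8)
snap('w7')
f=np.load('pics/w7.npz')['frame']
a=cv2.resize(f[165:345,180:330],None,fx=4,fy=4,interpolation=cv2.INTER_CUBIC)
cv2.imwrite('pics/c7.png',cv2.convertScaleAbs(a[:590],alpha=1.8))
E
```

```text
t 19.88 pos [0.5068 0.2121 0.1209] yaw 24.53 xaxis [-2.e-04 -1.e-04 -1.e+00] F [-0.6 -0.2 -3.3] w 0.0335
shift mm [0.9 0.7 2. ]
turn -0.27 shift after turn mm [0.9 0.7 2. ] j6 1.39
```

View pics/c7.png

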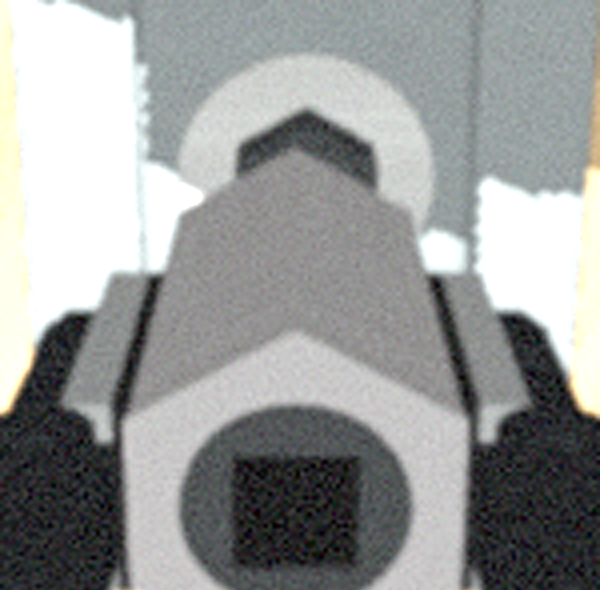

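```bash
cat >> h.py <<'E'
def align(f,off,s,W,apex,S,H,seat_x,under=.0379):
    from scipy.optimize import least_squares
    P=tool_cast(f,off,W,seat_x,s)[:,1:]
    print('washer',least_squares(lambda c:np.hypot(*(P-c).T)-23,[0,0]).x)
    if apex: a=tool_cast(f,off,[apex],seat_x,s)[0];print('apex-> y',a[1]-13.86,'z',a[2])
    w=tool_cast(f,off,S,under,s);print('sock low y',w[0,1]-19.63,w[1:,1]-9.8,'z',w[0,2],(w[1,2]+w[2,2])/2)
    if H: print('hole',tool_cast(f,off,H,under-.06,s).mean(0))
E
python3 - <<'E'
from h import *
align('w7',(180,165),4,[(308,53),(380,75),(428,130),(436,165),(230,80),(190,130),(180,165)],(306,110),[(295,148),(183,212),(410,212)],[(180,505),(412,505),(296,405),(296,605)],.1209-.045)
E
```

```text
washer [1.76016048 3.40746989]
apex-> y 0.6949413623341023 z 2.9418024347161174
sock low y -0.49682020165922935 [-0.53470245 -0.52263808] z 0.9737888789248964 1.201182623936937
hole [-22.1         -0.41295891   1.05669559]
```

Request:
step_arm([
  [0.005,0.0014,0.0021,-0.2],
  [0.007,0,0,0],
  [0.007,0,0,0],
  [0,0,0,0],
  [0,0,0,0],
])

```text
clock: 20.35
tool_pos: [0.5075, 0.2152, 0.1007]
ee_rot: [0.69, -0.152, 0.691, 0.152]
ft_force: [-0.9, -0.7, -3.8]
width: 0.0334
```

Request:
step_arm([
  [0.001,0,0,0],
  [0.001,0,0,0],
  [0.001,0,0,0],
  [0.001,0,0,0],
  [0,0,0,0],
])

```text
clock: 20.77
tool_pos: [0.5079, 0.2153, 0.0971]
ee_rot: [0.69, -0.152, 0.691, 0.152]
ft_force: [0.3, -0.7, -3.2]
width: 0.0336
```

Request:
step_arm([
  [0.001,0,0,0],
  [0.001,0,0,0],
  [0.001,0,0,0],
  [0,0,0,0],
])

```text
clock: 21.1
tool_pos: [0.5078, 0.2153, 0.0941]
ee_rot: [0.69, -0.152, 0.691, 0.152]
ft_force: [-0.7, -0.6, -2.5]
width: 0.0331
```

Request:
step_arm([
  [0.002,0,0,0],
  [0.002,0,0,0],
  [0.002,0,0,0],
  [0,0,0,0],
])

```text
clock: 21.43
tool_pos: [0.5077, 0.2152, 0.0878]
ee_rot: [0.69, -0.152, 0.691, 0.152]
ft_force: [1.2, -0.7, -2.9]
width: 0.0334
```

Request:
step_arm([
  [0.0015,0,0,0],
  [0.0015,0,0,0],
  [0.0015,0,0,0],
  [0,0,0,0],
])

```text
clock: 21.77
tool_pos: [0.5078, 0.2153, 0.0835]
ee_rot: [0.69, -0.152, 0.691, 0.152]
ft_force: [-0.2, 0.1, -3.2]
width: 0.0331
```

Request:
step_arm([
  [0.0005,0,0,0],
  [0.0005,0,0,0],
  [0.0005,0,0,0],
  [0,0,0,0],
  [0,0,0,0],
])

```text
clock: 22.18
tool_pos: [0.5079, 0.2153, 0.0829]
ee_rot: [0.691, -0.152, 0.69, 0.152]
ft_force: [-2.9, -0.9, 7.4]
width: 0.0333
```

```bash
python3 - <<'E'
from h import *
plan([.5083,.2136,.0829],24.8)
snap('w8');save('scene','s8')
f=np.load('pics/w8.npz')['frame']
a=cv2.resize(f[165:345,180:330],None,fx=3.3,fy=3.3,interpolation=cv2.INTER_CUBIC)
b=cv2.resize(np.load('pics/s8.npz')['frame'][180:300,300:400],(495,594),interpolation=cv2.INTER_CUBIC)
cv2.imwrite('pics/c8.png',np.hstack([cv2.convertScaleAbs(a,alpha=1.8),b])[:,:800])
cv2.imwrite('pics/c8b.png',np.load('pics/s8.npz')['frame'])
E
```

```text
t 22.18 pos [0.5079 0.2153 0.0829] yaw 24.89 xaxis [ 5.e-04  1.e-04 -1.e+00] F [-2.9 -0.9  7.4] w 0.0333
shift mm [-0.  -1.7 -0.4]
turn 0.09 shift after turn mm [-0.  -1.7 -0.4] j6 1.39
```

View pics/c8.png

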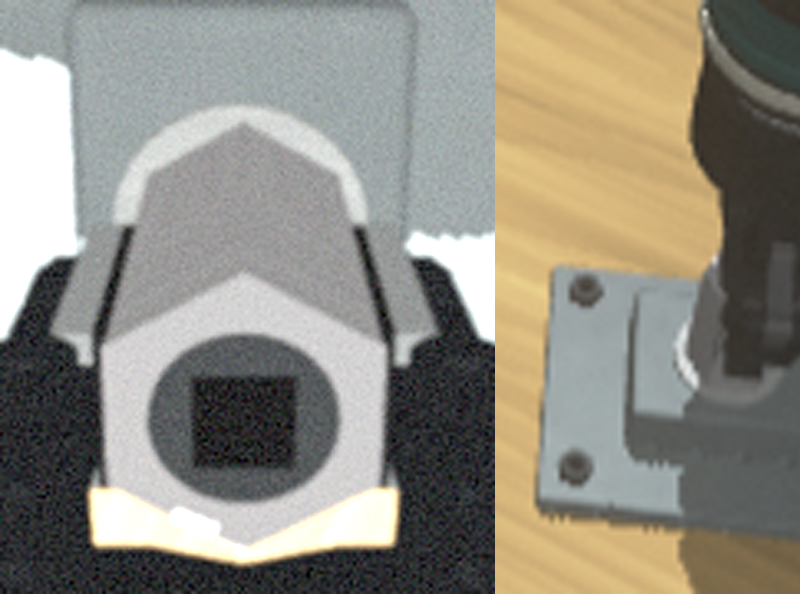

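View pics/c8b.png

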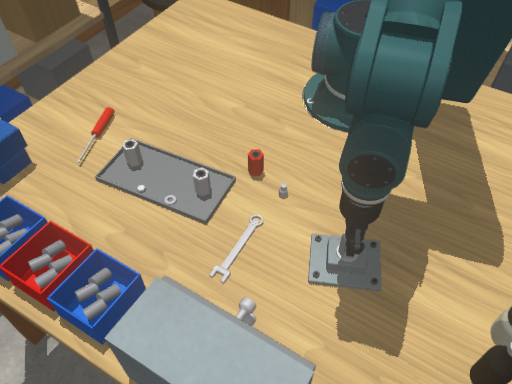

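The left picture shows the socket seated on the washer, with its lower apex at about (243,122) inside the washer arc. The scene view shows the other two sockets upright in the tray at (132,153) and (202,182), with the spanner and the adapter where they were. I'll let it settle for a moment, then hand in.

Request:
step_arm([
  [0.0005,0,0,0],
  [0,0,0,0],
  [0,0,0,0],
  [0,0,0,0],
  [0,0,0,0],
])

```text
clock: 22.7
tool_pos: [0.508, 0.2153, 0.0829]
ee_rot: [0.691, -0.152, 0.69, 0.152]
ft_force: [-5.8, -2.3, 15.4]
width: 0.0334
```

```bash
python3 - <<'E'
from h import *
o=get_obs();print(o['tool_pos'],o['ft_force'],o['width'],abs(o['joint_velocities']).max())
print(job_done())
E
```

```text
[0.50797481 0.21530579 0.08289116] [-5.80520378 -2.28714231 15.43967454] 0.033440170640755884 0.001924676096159478
the job is handed in; nothing more can be done
None
```

The middle socket is fully seated on the nut and still held in the gripper. I handed the job in at about 22.7 s; no verdict was reported.

- **First socket (nearest the block):** it stopped on top of the nut, about 16 mm above the washer, even when I searched small sideways shifts. I took it as too small and stood it back upright in the tray.
- **Middle socket:** it slid down the full 16 mm with no resistance. It met the washer at TCP height 0.0829 m, exactly the height worked out for full seating.
- **Third socket:** I did not touch it.

**Last checks:**
- The gripper is closed on the seated socket at 33.4 mm (34 mm nominal), pressing down at about 15 N with almost no joint motion.
- In the last scene picture, taken just before the final 0.5 mm press, the other two sockets stand upright in the tray. The spanner, adapter and red look-alike look unmoved.

**Disagreement:** two camera estimates of the nut's position, one from the washer edge and one from the nut's corner, differed by about 1 mm. I aimed between them, and the free drop settled it.

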